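# Lay out the saw rebuild kit on its outline pads

### The arm

A 6-joint arm with a two-finger parallel gripper is mounted at the origin on the work surface. World frame = base frame: x ahead of the robot, y to its left, z up, the work surface at z = 0. Lengths are in m, angles in rad, forces in N, time in s.
With the tool pointing down it reaches from about 0.3 to 0.775 m from the base axis. Payload 14.6 kg.
Tool frame: the origin (TCP) lies at the very end of the fingers, on their centre line; the grasp point (between the pads) lies 19 mm behind it (ctrl.hold_point_z is the z of the grasp point in the tool frame, in m); z points along the fingers, y is the direction in which the jaws open and shut (so a half turn about z gives the same grasp; the last joint's range is limited). The gripper opens to 94 mm and grips with 3 to 60 N. Pads are 16 mm wide; open, the fingers measure 119 mm over their backs; the gripper's body (75 mm by 177 mm) begins 78 mm behind the grasp point.
Start: joints at [1.275, 0.3, 1.521, -0, 1.321, -0.067], TCP at [0.125, 0.536, 0.205] pointing down, gripper open.
Joint ranges: [-3.03, 3.03], [-0.79, 2.21], [0.23, 2.52], [-1.04, 4.18], [0, 3.07], [-2.55, 2.55]. Speed limits (rad/s): [2.22, 2.22, 2.57, 3.14, 3.14, 3.14].

### API

Orientations are given as [roll, pitch, yaw] about the fixed x, y, z axes, in that order (R = Rz(yaw) Ry(pitch) Rx(roll)).
In Python, from station import ctrl, cams, hand_in gives the robot as it stands.
- The arm moves only by the tool servo_tool, never from a script. Its argument "rows" is a list of rows, each a list of 7 numbers: the shift along the world's x, y, z in m, then the turn, a rotation vector about the world's x, y, z in rad, then the gripper command: -1 is shut, 1 is fully open, values between are in proportion. A call has exactly 8 rows; each row is the pose to reach, as a shift and turn from the pose measured when the call began; what a row does not reach only later rows make up. A row lasts 1/12 s, in which the tool goes at most 41.7 mm and 7.16 degrees, less where a joint would pass 70% of its speed; a pose out of reach is approached as far as the arm can. A call with a gripper value outside its range is refused whole. The fingers move at their own pace and stop on an object; "newtons" is the grip in N (left out, the last holds). Time passes only in rows, so rows that repeat a pose let the fingers close, or fill a call up. It gives the time, the measured TCP pose, the force and the opening at its end, in the units of the state.
- ctrl.get_obs(): the state, without advancing time (a new reading comes with each control period).
- cams.camera(name): name is "side" or "top"; returns a dict with "image" (420x560x3 uint8, red, green, blue), "depth" (420x560 float32, m along the optical axis (not along the pixel's ray), 0 where there is no reading), "fx", "fy", "cx", "cy" (pixels), "rvec" (rotation vector, rad) and "tvec" (3), from world to camera coordinates, as OpenCV has them. Camera axes: x right, y down, z forward; pixel columns grow to the right and rows downward; lengths in m; the calibration is good to about 2 mm. A picture is of the moment at which its call begins.
- hand_in(): hands the job in, once; it reports no verdict.
Trained networks look in a picture, given as the dict that the camera call returned (one of the last four; its "shot" number tells which), for a name from the list of things; names that differ only in an ending like _2 or _b are one class to them, and where a whole thing is asked for, a point or a joint stands for the part that bears it (a point fixed in the world has none). Each returns a list of dicts, best first, with "p" (0 to 1); they miss things now and then, are a little off and sometimes report something else, mostly with a low value. They report only what shows in the picture. A call takes as long as a camera call. They do not tell look-alikes from the thing itself.
- cams.spot_in(picture, name): "box" ([left, top, right, bottom] as shares, 0 to 1, of the picture: columns of its width, rows of its height, round what is visible of it).
- cams.place_of(picture, name): "at" ([column, row] as shares, 0 to 1, of the picture: columns of its width, rows of its height: a listed point, or the origin of a listed thing).
The state is a dict: "time_s": time; "qpos": joint angles; "joint_vel": joint speeds; "tau": joint torques, N m; "ee_pos": TCP position; "eef_rot": TCP orientation; "force": force on the tool from outside, world axes, zero at the start; "moment": the same for the moment, N m; "grip_width": finger opening in m.
Only numpy, scipy, OpenCV 4.12 (cv2) and the standard library are available. Lean on these libraries where they do the work, as an engineer would, in place of code of your own. Each camera call takes 0.05 s, during which the arm holds its last target.

### The job

Lay out the parts for the saw rebuild: put the piston, the orange starter pulley, the carburettor and the double-ended ring spanner each on the green pad that shows its white silhouette, standing or lying the way up they are now, and covering the silhouette (centred on it; carburettor and spanner turned to line up with it, either way round). Do not disturb the red tin of screws and the blue fuel cap, which stay where they are.

Things in the scene. Friction and masses are not known exactly. Their poses are not given: they have to be found in the camera images.
- piston: aluminium engine piston, upright cylinder, diameter 46 mm, 40 mm tall, flat crown with a grey disc on top, two dark ring lines near the top, about 0.15 kg. Origin: centre of the underside, z up; any yaw does.
- pulley: orange plastic starter pulley lying flat, disc of diameter 64 mm, 20 mm thick, with a black groove line round its rim and a hub of diameter 24 mm standing 8 mm above the disc (28 mm in all), about 0.08 kg. Origin: centre of the underside, z up; any yaw does; grip across the rim.
- carb: carburettor, grey metal block 56 mm (its x) x 40 mm (its y) x 34 mm tall with flanges at both x ends; its middle (44 mm of x) is 36 mm wide in y with flat sides, above a 6 mm foot also 36 mm wide; a blue primer dome on top reaches 42 mm. About 0.16 kg. Origin: centre of the underside, z up, x along its length. Either way round does.
- spanner: short chrome double-ended ring spanner lying flat, 96 mm long (its x), 10 mm thick, shank 14 mm wide (its y) over the middle 40 mm, round ends of diameter 28 mm centred 34 mm either side of the middle, dark holes in them; the two ends are alike. About 0.07 kg. Origin: middle of the underside, z up. Either way round does.
- pad_piston: green pad 110 (its x) x 84 (its y) x 3 mm, fixed flat on the bench, with a painted white silhouette centred on it: a plain disc, diameter 46 mm (for the piston). Origin: pad centre, on the bench (its underside); the surface that carries the part is 3 mm above.
- pad_pulley: green pad 110 (its x) x 84 (its y) x 3 mm, fixed flat on the bench, with a painted white silhouette centred on it: a ring, outer diameter 64 mm with a green middle of diameter 30 mm (for the pulley). Origin: pad centre, on the bench (its underside); the surface that carries the part is 3 mm above.
- pad_carb: green pad 110 (its x) x 84 (its y) x 3 mm, fixed flat on the bench, with a painted white silhouette centred on it: a plain rectangle 56 mm (pad x) x 40 mm (pad y) (for the carburettor). Origin: pad centre, on the bench (its underside); the surface that carries the part is 3 mm above.
- pad_spanner: green pad 110 (its x) x 84 (its y) x 3 mm, fixed flat on the bench, with a painted white silhouette centred on it: a bar with a round blob at each end, 96 mm long along pad x (for the spanner). Origin: pad centre, on the bench (its underside); the surface that carries the part is 3 mm above.
- tin: bystander: open red tin of screws, diameter 58 mm, 42 mm tall, loose. Origin: centre of the underside. Leave it where it is.
- cap: bystander: blue fuel cap, diameter 36 mm, 20 mm tall with its grip bar, loose. Origin: centre of the underside. It has no pad; leave it where it is.
Things that resemble listed ones, but are neither listed nor needed, are in the scene too. Leave any black, brown or pink look-alike of the pad_piston alone.

How it is judged:
At the end, for the whole second after the job is handed in: Each part rests on its own pad, upright within 0.12 rad, within 12 mm of the pad centre, its underside less than 7 mm above the bench; carburettor and spanner within 0.2 rad of the pad x, either way round; all at rest; tin and cap within 20 mm of their start (horizontal distance between piston and pad_piston below 0.012 m and z of piston in the frame of pad_piston below 0.007 m and angle between each of piston, pulley, carb, spanner's own z axis and vertical below 0.12 rad and linear speed of each of piston, pulley, carb, spanner below 0.02 m/s and angular speed of each of piston, pulley, carb, spanner below 0.2 rad/s and horizontal distance between pulley and pad_pulley below 0.012 m and z of pulley in the frame of pad_pulley below 0.007 m and horizontal distance between carb and pad_carb below 0.012 m and z of carb in the frame of pad_carb below 0.007 m and angle between the x axis of carb and the x axis of pad_carb, either way round below 0.2 rad and horizontal distance between spanner and pad_spanner below 0.012 m and z of spanner in the frame of pad_spanner below 0.007 m and angle between the x axis of spanner and the x axis of pad_spanner, either way round below 0.2 rad and distance of each of tin, cap from where it was at the start of the episode below 0.02 m); the robot touches nothing.
It fails at once if the tin of screws is moved by more than 20 mm or tipped (distance of tin from where it was at the start of the episode above 0.02 m or angle between tin's own z axis and vertical above 0.35 rad).
It fails at once if the fuel cap is moved by more than 20 mm or tipped (distance of cap from where it was at the start of the episode above 0.02 m or angle between cap's own z axis and vertical above 0.35 rad).
It also fails if it takes over 109 s, if anything falls off the work surface, if the arm or the gripper's body presses on something with over 40 N, if the wrist force passes 120 N, or if a joint passes its speed limit or range.

## Working session

There is one attempt and no reset: what is moved stays moved. The work goes in short steps, Python scripts to look and compute and a tool call to move; the robot and the scene stay as the last step left them, time stands still between calls to the robot, and variables do not carry over. Pictures are saved under pics/ and viewed, and the job is handed in when it is done.

Besides the shell and the picture viewer there is one more tool, called as name(argument=value, ...) on one line, values as JSON. servo_tool: Moves the arm, as the interface text tells. Its arguments: {"type":"object","properties":{"rows":{"type":"array"},"newtons":{"type":"number"}},"required":["rows"]}

```bash
ls; mkdir -p pics; python3 - <<'E'
from station import ctrl, cams
import cv2,pickle,numpy as np
o=ctrl.get_obs();print(o, ctrl.hold_point_z)
for n in ["top","side"]:
    p=cams.camera(n);cv2.imwrite(f"pics/{n}0.png",p["image"][:,:,::-1])
    pickle.dump(p,open(f"{n}0.pkl","wb"))
    print(n,p["fx"],p["fy"],p["cx"],p["cy"],p["rvec"],p["tvec"])
E
```

```text
pics
{'time_s': 0.0, 'qpos': array([ 1.27540142e+00,  3.00473900e-01,  1.52158143e+00, -4.02941224e-05,
        1.32069870e+00, -6.65867754e-02]), 'joint_vel': array([ 0.00101615, -0.00078292,  0.00029063,  0.00131819, -0.0016433 ,
       -0.00092427]), 'tau': array([ 1.93294109e-03, -5.31817031e+01, -3.52729869e+01,  7.09522306e-02,
        2.45203811e-02, -1.67650287e-04]), 'ee_pos': array([0.12467843, 0.53541131, 0.20488465]), 'eef_rot': array([-3.14043126e+00, -3.83326490e-05,  2.91279449e+00]), 'force': array([0.13039626, 0.36936612, 0.18400914]), 'moment': array([ 0.05710999,  0.06044937, -0.04696733]), 'grip_width': 0.0939970790746631} -0.0188
top 444.1770280164391 444.1770280164391 273.6547448699752 215.84106366071416 [ 2.11299317 -2.17022317  0.14733453] [0.14091396 0.47345717 1.18917166]
side 489.8703815190182 489.8703815190182 270.5834893660016 214.80527813516878 [ 2.056599   -0.74855282  0.39658762] [-0.29563445  0.2476368   0.94009482]
```

View pics/top0.png

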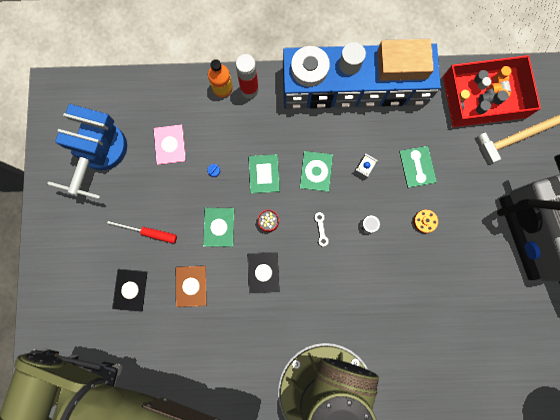

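View pics/side0.png

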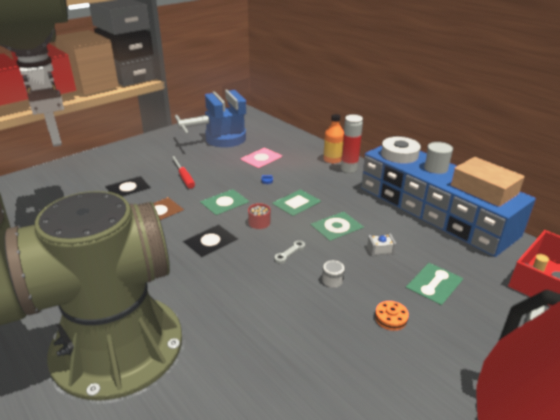

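```bash
cat > h.py <<'E'
import numpy as np,cv2
def proj(p,P):
    q,_=cv2.projectPoints(np.array(P,float).reshape(-1,1,3),np.array(p["rvec"],float),np.array(p["tvec"],float),np.array([[p["fx"],0,p["cx"]],[0,p["fy"],p["cy"]],[0,0,1.]]),None);return q[:,0]
def back(p,uv,z):
    uv=np.array(uv,float).reshape(-1,2)
    R=cv2.Rodrigues(np.array(p["rvec"],float))[0];t=np.array(p["tvec"],float).ravel()
    c=-R.T@t
    d=np.c_[(uv[:,0]-p["cx"])/p["fx"],(uv[:,1]-p["cy"])/p["fy"],np.ones(len(uv))]@R
    return c+d*((z-c[2])/d[:,2])[:,None]
def height(p):
    R=cv2.Rodrigues(np.array(p["rvec"],float))[0];t=np.array(p["tvec"],float).ravel()
    v,u=np.mgrid[0:p["depth"].shape[0],0:p["depth"].shape[1]]
    D=p["depth"];X=np.stack([(u-p["cx"])/p["fx"]*D,(v-p["cy"])/p["fy"]*D,D],-1)
    return (X-t)@R
E
python3 - <<'E'
import pickle,cv2,numpy as np
from h import *
p=pickle.load(open("top0.pkl","rb"));im=p["image"]
W=height(p)
print("bench z",[W[v,u,2].round(4) for u,v in[(240,200),(300,200),(390,200),(340,250)]])
cr=im[140:250,190:450];cv2.imwrite("pics/crop0.png",cv2.resize(cr,None,fx=3,fy=3,interpolation=cv2.INTER_CUBIC)[:,:,::-1])
hsv=cv2.cvtColor(im,cv2.COLOR_RGB2HSV)
def comp(name,mask,seed,r,z):
    m=np.zeros_like(mask,np.uint8);u,v=seed;m[v-r:v+r+1,u-r:u+r+1]=mask[v-r:v+r+1,u-r:u+r+1]
    ys,xs=np.nonzero(m);
    P=back(p,np.c_[xs,ys],z)[:,:2];c=P.mean(0);w,V=np.linalg.eigh(np.cov(P.T));a=np.arctan2(V[1,1],V[0,1])
    hull=cv2.minAreaRect(P.astype(np.float32))
    print(name,len(xs),"mean",c.round(4),"ang",a.round(3),"sd",np.sqrt(w).round(4),"rect",np.round(hull[0],4),np.round(hull[1],4),round(hull[2],1),"px",xs.mean().round(1),ys.mean().round(1))
green=(hsv[:,:,0]>55)&(hsv[:,:,0]<90)&(hsv[:,:,1]>90)
white=(hsv[:,:,1]<60)&(hsv[:,:,2]>170)
for n,s in dict(pad_piston=(219,227),pad_carb=(264,174),pad_pulley=(316,171),pad_spanner=(418,167)).items():
    comp(n+" pad",green,s,24,.003);comp(n+" white",white,s,17,.003)
hm=W[:,:,2]
for n,s,lo,zt,r in [("carb",(367,166),.015,.034,17),("spanner",(321,230),.005,.01,21),("piston",(371,224),.015,.04,15),("pulley",(426,221),.01,.02,17),("tin",(267,221),.015,.042,14),("cap",(213,170),.008,.018,10)]:
    comp(n+" h",hm>lo,s,r,zt)
bright=(hsv[:,:,2]>130)
for n,s,z,r in [("carb",(367,166),.034,17),("spanner",(321,230),.01,21),("piston",(371,224),.04,15)]: comp(n+" br",bright,s,r,z)
comp("pulley br",(hsv[:,:,1]>150)&(hsv[:,:,0]<25)&(hsv[:,:,2]>120),(426,221),17,.02)
E
```

```text
bench z [np.float64(0.0025), np.float64(0.0041), np.float64(-0.0008), np.float64(0.0043)]
pad_piston pad 878 mean [0.455  0.2851] ang 3.08 sd [0.0263 0.035 ] rect [0.4546 0.2859] [0.0839 0.1081] 88.4 px 218.4 226.8
pad_piston white 226 mean [0.4549 0.2856] ang -2.808 sd [0.0118 0.0123] rect [0.4543 0.2863] [0.0454 0.0455] 88.5 px 218.3 226.8
pad_carb pad 768 mean [0.6052 0.1544] ang -3.094 sd [0.0274 0.0358] rect [0.6063 0.1541] [0.1093 0.0833] 1.9 px 263.5 173.6
pad_carb white 294 mean [0.606  0.1539] ang -3.128 sd [0.0121 0.0171] rect [0.6064 0.1538] [0.059  0.0419] 2.3 px 263.7 173.3
pad_pulley pad 713 mean [0.6089 0.0037] ang 2.994 sd [0.0266 0.0366] rect [0.6091 0.0037] [0.0832 0.1096] 81.7 px 315.9 170.9
pad_pulley white 341 mean [0.6095 0.0033] ang -2.872 sd [0.0177 0.0182] rect [0.6086 0.0035] [0.0631 0.0649] 87.9 px 316.1 170.7
pad_spanner pad 818 mean [ 0.6139 -0.2876] ang -3.005 sd [0.0273 0.0323] rect [ 0.6144 -0.2879] [0.1097 0.083 ] 8.8 px 417.5 166.4
pad_spanner white 247 mean [ 0.6145 -0.2889] ang -2.997 sd [0.0067 0.0298] rect [ 0.6151 -0.289 ] [0.0971 0.028 ] 8.3 px
[... 542 characters left out ...]
g -2.837 sd [0.0143 0.0151] rect [0.4637 0.144 ] [0.0548 0.058 ] 88.4 px 267.7 220.0
cap h 118 mean [0.6182 0.2972] ang 2.265 sd [0.0087 0.0096] rect [0.6225 0.2975] [0.0363 0.0427] 84.0 px 213.0 169.3
carb br 273 mean [ 0.6151 -0.1359] ang 2.571 sd [0.0112 0.0171] rect [ 0.615  -0.1359] [0.0411 0.0576] 57.1 px 366.6 164.6
spanner br 233 mean [ 0.4407 -0.0042] ang -3.009 sd [0.0069 0.0294] rect [ 0.4406 -0.0044] [0.0974 0.0273] 7.3 px 321.4 228.7
piston br 244 mean [ 0.448  -0.1377] ang 2.112 sd [0.0121 0.0123] rect [ 0.4503 -0.1347] [0.0546 0.0464] 54.0 px 371.2 223.5
pulley br 119 mean [ 0.4516 -0.2926] ang 2.422 sd [0.0172 0.0181] rect [ 0.4545 -0.2943] [0.0609 0.0647] 85.9 px 425.5 221.6
```

View pics/crop0.png

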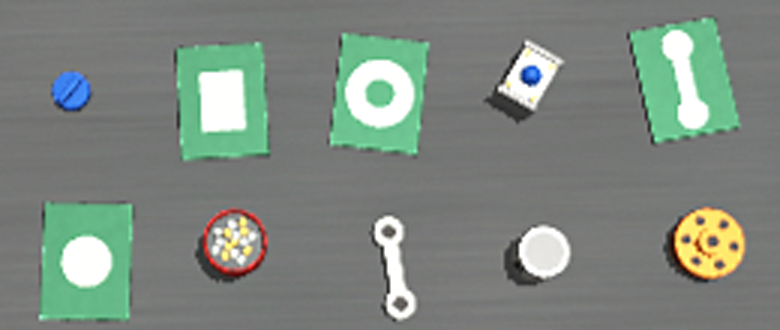

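```bash
python3 - <<'E'
import pickle,cv2,numpy as np
from h import *
P={"spanner":(.4406,-.0043,.13),"carb":(.6151,-.1357,-.571),"piston":(.4485,-.1365,0),"pulley":(.4535,-.2935,0)}
pads={"pp":(.4546,.2857,-.03),"pc":(.6062,.1539,.035),"pu":(.609,.0035,-.147),"ps":(.6147,-.2889,.145)}
def circ(x,y,z,r): 
    a=np.linspace(0,2*np.pi,60);return np.c_[x+r*np.cos(a),y+r*np.sin(a),0*a+z]
def box(x,y,t,z,a,b):
    c=np.array([[-a,-b],[a,-b],[a,b],[-a,b],[-a,-b]])/2;R=np.array([[np.cos(t),-np.sin(t)],[np.sin(t),np.cos(t)]]);q=c@R.T+[x,y];return np.c_[q,np.full(5,z)]
L=[]
x,y,t=P["spanner"]
for s in(-1,1):L.append(circ(x+s*.034*np.cos(t),y+s*.034*np.sin(t),.01,.014))
x,y,t=P["carb"];L+= [box(x,y,t,.034,.056,.04),box(x,y,t,0,.056,.04)]
x,y,_=P["piston"];L+=[circ(x,y,.04,.023),circ(x,y,0,.023)]
x,y,_=P["pulley"];L+=[circ(x,y,.02,.032),circ(x,y,0,.032)]
for x,y,t in pads.values():L.append(box(x,y,t,.003,.11,.084))
for n,(u0,v0,u1,v1) in {"top":(190,140,450,260),"side":(190,170,470,340)}.items():
    p=pickle.load(open(n+"0.pkl","rb"));k=3 if n=="top" else 2.8
    im=cv2.resize(p["image"][v0:v1,u0:u1],None,fx=k,fy=k,interpolation=cv2.INTER_CUBIC)[:,:,::-1].copy()
    for l in L:
        q=((proj(p,l)-[u0,v0]+.5)*k-.5).round().astype(int);cv2.polylines(im,[q.reshape(-1,1,2)],False,(255,0,255),1)
    cv2.imwrite(f"pics/ov_{n}.png",im)
E
```

```text
(no output)
```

View pics/ov_top.png

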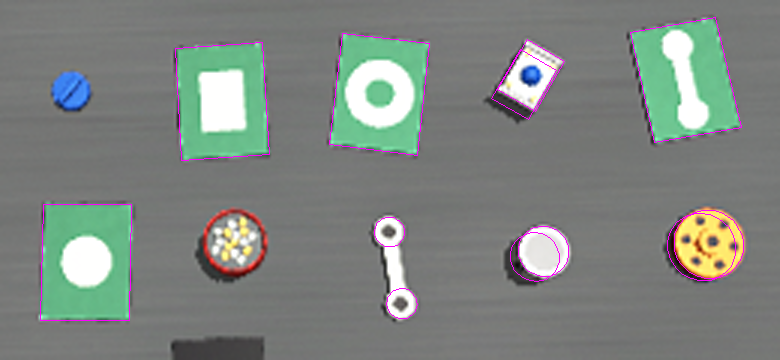

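View pics/ov_side.png

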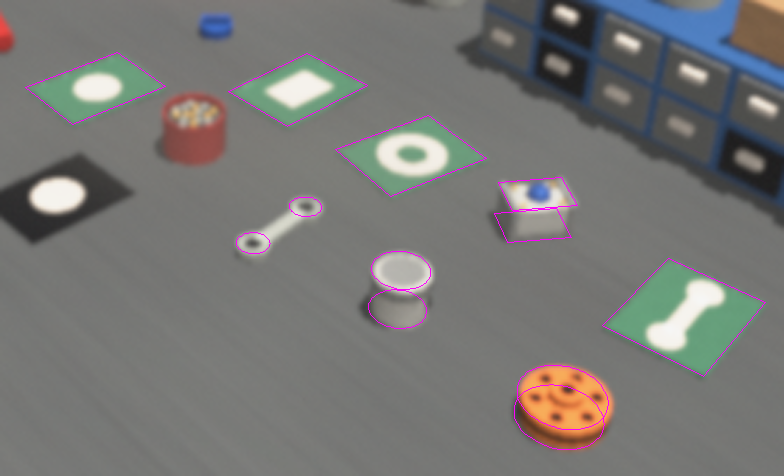

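servo_tool(rows=[[0.158,-0.27,0,0,0,0.18,0.2],[0.158,-0.27,0,0,0,0.18,0.2],[0.158,-0.27,0,0,0,0.18,0.2],[0.158,-0.27,0,0,0,0.18,0.2],[0.158,-0.27,0,0,0,0.18,0.2],[0.158,-0.27,0,0,0,0.18,0.2],[0.158,-0.27,0,0,0,0.18,0.2],[0.158,-0.27,0,0,0,0.18,0.2]], newtons=25)

```text
time_s: 0.77
ee_pos: [0.2836, 0.2625, 0.2049]
eef_rot: [-3.14, 0.0, 3.091]
force: [0.1, 0.8, -0.4]
grip_width: 0.0565
```

servo_tool(rows=[[0.157,-0.267,-0.145,0,0,0.18,0.2],[0.157,-0.267,-0.145,0,0,0.18,0.2],[0.157,-0.267,-0.145,0,0,0.18,0.2],[0.157,-0.267,-0.145,0,0,0.18,0.2],[0.157,-0.267,-0.145,0,0,0.18,0.2],[0.157,-0.267,-0.145,0,0,0.18,0.2],[0.157,-0.267,-0.145,0,0,0.18,0.2],[0.157,-0.267,-0.145,0,0,0.18,0.2]])

```text
time_s: 1.43
ee_pos: [0.4325, 0.0083, 0.0669]
eef_rot: [-3.14, 0.0, -3.012]
force: [0.5, 1.2, 0.6]
grip_width: 0.0564
```

servo_tool(rows=[[0,0,0,0,0,0,0.2],[0,0,0,0,0,0,0.2],[0,0,0,0,0,0,0.2],[0,0,0,0,0,0,0.2],[0,0,0,0,0,0,0.2],[0,0,0,0,0,0,0.2],[0,0,0,0,0,0,0.2],[0,0,0,0,0,0,0.2]])

```text
time_s: 2.1
ee_pos: [0.4325, 0.0087, 0.0672]
eef_rot: [-3.14, 0.001, -3.011]
force: [0.4, 0.3, -0.0]
grip_width: 0.0562
```

servo_tool(rows=[[0.008,-0.013,0,0,0,0,0.2],[0.008,-0.013,-0.02,0,0,0,0.2],[0.008,-0.013,-0.04,0,0,0,0.2],[0.008,-0.013,-0.05,0,0,0,0.2],[0.008,-0.013,-0.058,0,0,0,0.2],[0.008,-0.013,-0.063,0,0,0,0.2],[0.008,-0.013,-0.064,0,0,0,0.2],[0.008,-0.013,-0.064,0,0,0,0.2]])

```text
time_s: 2.77
ee_pos: [0.4407, -0.0042, 0.0034]
eef_rot: [-3.14, 0.001, -3.011]
force: [0.2, 0.3, -0.2]
grip_width: 0.0566
```

servo_tool(rows=[[0,0,0,0,0,0,-1],[0,0,0,0,0,0,-1],[0,0,0,0,0,0,-1],[0,0,0,0,0,0,-1],[0,0,0,0,0,0,-1],[0,0,0,0,0,0,-1],[0,0,0,0,0,0,-1],[0,0,0,0,0,0,-1]])

```text
time_s: 3.43
ee_pos: [0.4407, -0.0043, 0.0035]
eef_rot: [-3.14, 0.001, -3.011]
force: [-0.4, 0.9, 1.2]
grip_width: 0.0139
```

servo_tool(rows=[[0,0,0.03,0,0,0,-1],[0,0,0.06,0,0,0,-1],[0,0,0.1,0,0,0,-1],[0.02,-0.03,0.1,0,0,0,-1],[0.04,-0.06,0.1,0,0,0,-1],[0.06,-0.09,0.1,0,0,0,-1],[0.08,-0.12,0.1,0,0,0,-1],[0.09,-0.15,0.1,0,0,0,-1]])

```text
time_s: 4.1
ee_pos: [0.532, -0.1559, 0.1034]
eef_rot: [-3.14, 0.002, -3.011]
force: [0.6, -0.8, -0.3]
grip_width: 0.0137
```

```bash
python3 - <<'E'
from station import ctrl
o=ctrl.get_obs();print(o["ee_pos"],o["eef_rot"],o["grip_width"])
E
```

```text
[ 0.53201691 -0.15587216  0.10337119] [-3.13988628e+00  1.54888417e-03 -3.01084462e+00] 0.013748962151309494
```

servo_tool(rows=[[0.021,-0.033,0,0,0,0.015,-1],[0.042,-0.066,0,0,0,0.015,-1],[0.063,-0.1,0,0,0,0.015,-1],[0.083,-0.133,0,0,0,0.015,-1],[0.083,-0.133,0,0,0,0.015,-1],[0.083,-0.133,-0.03,0,0,0.015,-1],[0.083,-0.133,-0.06,0,0,0.015,-1],[0.083,-0.133,-0.06,0,0,0.015,-1]])

```text
time_s: 4.77
ee_pos: [0.6121, -0.2874, 0.0368]
eef_rot: [3.138, -0.006, -2.996]
force: [-0.3, 0.4, -1.3]
grip_width: 0.0135
```

```bash
python3 - <<'E'
from station import ctrl,cams
import cv2
for n in("side","top"):
    p=cams.camera(n);cv2.imwrite(f"pics/s1{n}.png",cv2.resize((p["image"][200:360,300:500] if n=="side" else p["image"][110:260,300:500]),None,fx=3,fy=3)[:,:,::-1])
E
```

```text
(no output)
```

View pics/s1side.png

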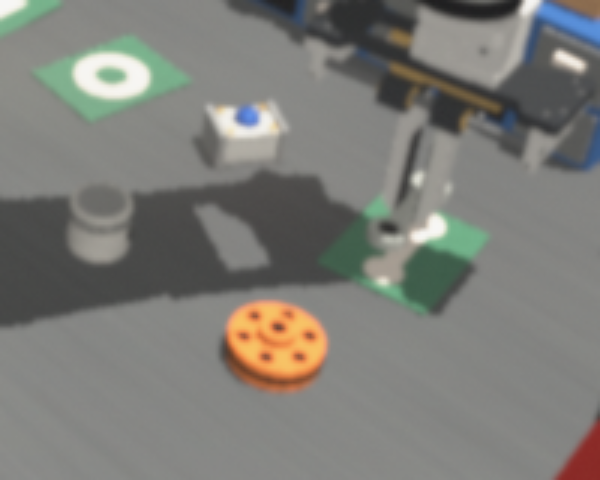

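servo_tool(rows=[[0.002,-0.002,0,0,0,0,-1],[0.002,-0.002,-0.01,0,0,0,-1],[0.002,-0.002,-0.018,0,0,0,-1],[0.002,-0.002,-0.024,0,0,0,-1],[0.002,-0.002,-0.028,0,0,0,-1],[0.002,-0.002,-0.029,0,0,0,-1],[0.002,-0.002,-0.029,0,0,0,-1],[0.002,-0.002,-0.029,0,0,0,-1]])

```text
time_s: 5.53
ee_pos: [0.6168, -0.2905, 0.0144]
eef_rot: [-3.141, 0.0, -2.996]
force: [0.5, -1.3, -0.6]
grip_width: 0.0137
```

servo_tool(rows=[[-0.002,0.0015,-0.002,0,0,0,-1],[-0.002,0.0015,-0.005,0,0,0,-1],[-0.002,0.0015,-0.007,0,0,0,-1],[-0.002,0.0015,-0.0075,0,0,0,-1],[-0.002,0.0015,-0.0075,0,0,0,-1],[-0.002,0.0015,-0.0075,0,0,0,0.0],[-0.002,0.0015,-0.0075,0,0,0,0.0],[-0.002,0.0015,-0.0075,0,0,0,0.0]])

```text
time_s: 6.2
ee_pos: [0.6148, -0.2891, 0.007]
eef_rot: [-3.141, 0.0, -2.996]
force: [-0.6, 0.1, 0.2]
grip_width: 0.03
```

servo_tool(rows=[[0,0,0,0,0,0,0],[0,0,0.02,0,0,0,0],[0,0,0.05,0,0,0,0.2],[0,0,0.08,0,0,0,0.5],[0,0,0.1,0,0,0,0.5],[0,0,0.1,0,0,-0.1,0.5],[0,0.03,0.1,0,0,-0.2,0.5],[0,0.06,0.1,0,0,-0.3,0.5]])

```text
time_s: 6.87
ee_pos: [0.6146, -0.2295, 0.1073]
eef_rot: [-3.141, 0.001, 2.98]
force: [0.9, -0.0, -0.5]
grip_width: 0.0708
```

servo_tool(rows=[[0,0.03,0,0,0,-0.11,0.4],[0,0.06,0,0,0,-0.22,0.4],[0,0.094,0,0,0,-0.33,0.4],[0,0.094,0,0,0,-0.409,0.4],[0,0.094,0,0,0,-0.409,0.4],[0,0.094,-0.02,0,0,-0.409,0.4],[0,0.094,-0.04,0,0,-0.409,0.4],[0,0.094,-0.04,0,0,-0.409,0.4]])

```text
time_s: 7.53
ee_pos: [0.6128, -0.1359, 0.0636]
eef_rot: [-3.139, -0.004, 2.573]
force: [-0.6, 0.3, -0.7]
grip_width: 0.0659
```

```bash
python3 - <<'E'
from station import ctrl,cams
import cv2,numpy as np
print(ctrl.get_obs()["ee_pos"],ctrl.get_obs()["eef_rot"])
for n in("side","top"):
    p=cams.camera(n);cv2.imwrite(f"pics/s2{n}.png",cv2.resize((p["image"][180:340,300:500] if n=="side" else p["image"][110:260,300:500]),None,fx=3,fy=3)[:,:,::-1])
E
```

```text
[ 0.61281881 -0.13589631  0.06361492] [-3.13889811 -0.00386578  2.57321198]
```

View pics/s2side.png

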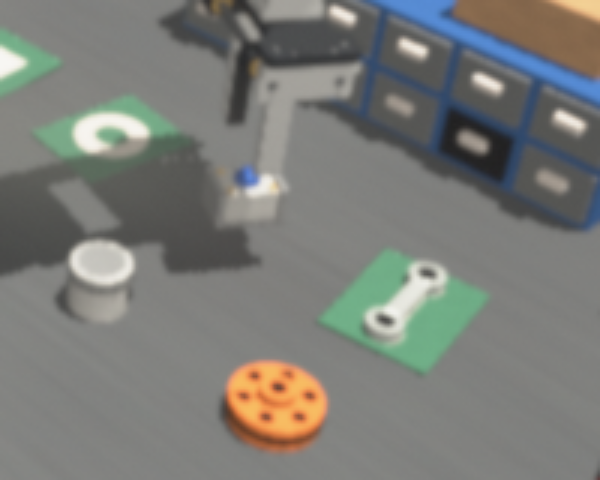

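View pics/s2top.png

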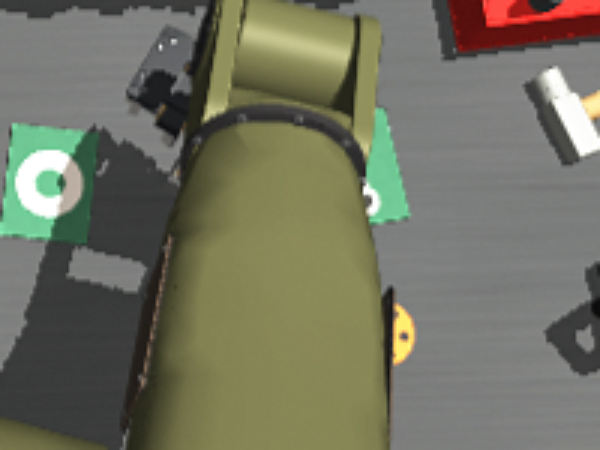

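servo_tool(rows=[[0.001,0,0,0,0,0,0.4],[0.001,0,-0.02,0,0,0,0.4],[0.001,0,-0.035,0,0,0,0.4],[0.001,0,-0.045,0,0,0,0.4],[0.001,0,-0.052,0,0,0,0.4],[0.001,0,-0.055,0,0,0,0.4],[0.001,0,-0.055,0,0,0,0.4],[0.001,0,-0.055,0,0,0,0.4]])

```text
time_s: 8.3
ee_pos: [0.6158, -0.1363, 0.0131]
eef_rot: [-3.14, 0.001, 2.572]
force: [-0.7, -0.2, -0.9]
grip_width: 0.0658
```

servo_tool(rows=[[0,0,0,0,0,0,-1],[0,0,0,0,0,0,-1],[0,0,0,0,0,0,-1],[0,0,0,0,0,0,-1],[0,0,0,0,0,0,-1],[0,0,0,0,0,0,-1],[0,0,0,0,0,0,-1],[0,0,0,0,0,0,-1]])

```text
time_s: 8.97
ee_pos: [0.6159, -0.1364, 0.0132]
eef_rot: [-3.14, 0.001, 2.572]
force: [0.2, 1.0, 2.5]
grip_width: 0.0358
```

servo_tool(rows=[[0,0,0.03,0,0,0,-1],[0,0,0.06,0,0,0,-1],[0,0.03,0.08,0,0,0.1,-1],[0,0.06,0.08,0,0,0.2,-1],[0,0.09,0.08,0,0,0.3,-1],[0,0.12,0.08,0,0,0.4,-1],[0,0.15,0.08,0,0,0.5,-1],[-0.005,0.18,0.08,0,0,0.6,-1]])

```text
time_s: 9.63
ee_pos: [0.6109, 0.0451, 0.093]
eef_rot: [-3.141, 0.001, -3.106]
force: [-0.1, -0.2, -0.4]
grip_width: 0.0358
```

servo_tool(rows=[[-0.002,0.036,0,0,0,0,-1],[-0.004,0.072,0,0,0,0,-1],[-0.005,0.109,0,0,0,0,-1],[-0.005,0.109,-0.02,0,0,0,-1],[-0.005,0.109,-0.04,0,0,0,-1],[-0.005,0.109,-0.06,0,0,0,-1],[-0.005,0.109,-0.06,0,0,0,-1],[-0.005,0.109,-0.06,0,0,0,-1]])

```text
time_s: 10.3
ee_pos: [0.6054, 0.154, 0.0324]
eef_rot: [-3.14, -0.001, -3.106]
force: [0.1, 0.4, -0.3]
grip_width: 0.036
```

servo_tool(rows=[[0,0,-0.005,0,0,0,-1],[0,0,-0.01,0,0,0,-1],[0,0,-0.014,0,0,0,-1],[0,0,-0.0155,0,0,0,-1],[0,0,-0.0155,0,0,0,-1],[0,0,-0.0155,0,0,0,-1],[0,0,-0.0155,0,0,0,-1],[0,0,-0.0155,0,0,0,-1]])

```text
time_s: 10.97
ee_pos: [0.6055, 0.154, 0.0172]
eef_rot: [-3.14, -0.0, -3.106]
force: [0.5, -0.3, -1.6]
grip_width: 0.0356
```

servo_tool(rows=[[0,0,-0.0005,0,0,0,0.3],[0,0,-0.0005,0,0,0,0.3],[0,0,-0.0005,0,0,0,0.3],[0,0,-0.0005,0,0,0,0.3],[0,0,0.02,0,0,0,0.4],[0,0,0.05,0,0,0,0.5],[0,0,0.09,0,0,0,0.6],[0,0,0.1,0,0,0,0.7]])

```text
time_s: 11.63
ee_pos: [0.6075, 0.1544, 0.1233]
eef_rot: [-3.141, 0.007, -3.106]
force: [0.7, 0.8, 0.6]
grip_width: 0.0777
```

servo_tool(rows=[[-0.015,-0.03,0,0,0,0,0.7],[-0.03,-0.06,0,0,0,0,0.7],[-0.045,-0.09,0,0,0,0,0.7],[-0.06,-0.12,0,0,0,0,0.7],[-0.075,-0.15,0,0,0,0,0.7],[-0.09,-0.18,0,0,0,0,0.7],[-0.11,-0.215,0,0,0,0,0.7],[-0.12,-0.24,0,0,0,0,0.7]])

```text
time_s: 12.3
ee_pos: [0.4857, -0.0875, 0.1234]
eef_rot: [-3.141, 0.007, -3.106]
force: [0.5, -0.6, 0.2]
grip_width: 0.0799
```

servo_tool(rows=[[-0.019,-0.025,0,0,0,0,0.7],[-0.037,-0.049,0,0,0,0,0.7],[-0.037,-0.049,0,0,0,0,0.7],[-0.037,-0.049,-0.02,0,0,0,0.7],[-0.037,-0.049,-0.04,0,0,0,0.7],[-0.037,-0.049,-0.06,0,0,0,0.7],[-0.037,-0.049,-0.06,0,0,0,0.7],[-0.037,-0.049,-0.06,0,0,0,0.7]])

```text
time_s: 12.97
ee_pos: [0.4487, -0.1361, 0.0632]
eef_rot: [3.141, 0.006, -3.106]
force: [0.1, 0.7, 0.7]
grip_width: 0.0797
```

```bash
python3 - <<'E'
from station import ctrl,cams
import cv2,numpy as np
print(ctrl.get_obs()["ee_pos"],ctrl.get_obs()["eef_rot"])
p=cams.camera("side");cv2.imwrite(f"pics/s3.png",cv2.resize((p["image"][160:340,190:450]),None,fx=3,fy=3)[:,:,::-1])
E
```

```text
[ 0.44867421 -0.13613785  0.06324286] [ 3.14139816  0.00572621 -3.10617899]
```

View pics/s3.png

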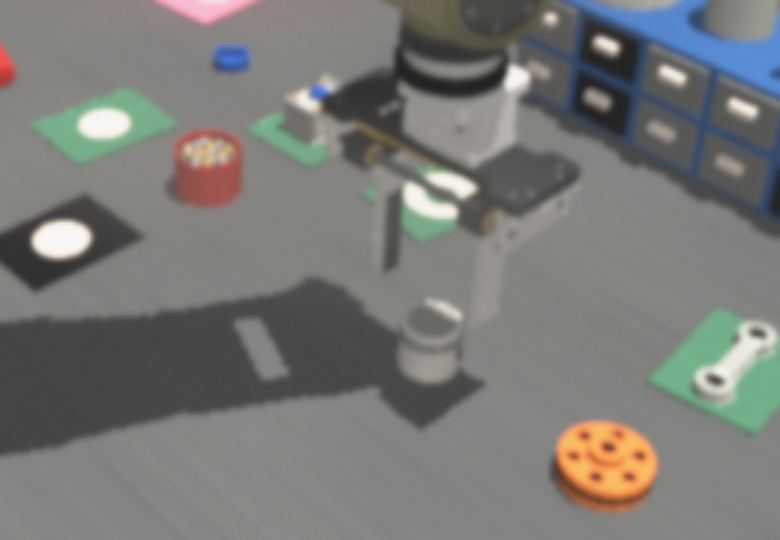

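The side view shows the open jaws centred over the piston (crop 430,340), the carburettor sitting on its pad (315,110) and the spanner on its pad (735,360). Going down.

servo_tool(rows=[[0,0,-0.015,0,-0.006,0,0.7],[0,0,-0.03,0,-0.006,0,0.7],[0,0,-0.043,0,-0.006,0,0.7],[0,0,-0.051,0,-0.006,0,0.7],[0,0,-0.055,0,-0.006,0,0.7],[0,0,-0.055,0,-0.006,0,0.7],[0,0,-0.055,0,-0.006,0,0.7],[0,0,-0.055,0,-0.006,0,0.7]])

```text
time_s: 13.68
ee_pos: [0.4497, -0.1365, 0.0099]
eef_rot: [-3.14, 0.015, -3.106]
force: [-0.7, -0.2, -0.5]
grip_width: 0.0799
```

servo_tool(rows=[[0,0,0,0,0,0,-1],[0,0,0,0,0,0,-1],[0,0,0,0,0,0,-1],[0,0,0,0,0,0,-1],[0,0,0,0,0,0,-1],[0,0,0,0,0,0,-1],[0,0,0,0,0,0,-1],[0,0,0,0,0,0,-1]])

```text
time_s: 14.35
ee_pos: [0.4497, -0.1365, 0.01]
eef_rot: [-3.14, 0.015, -3.106]
force: [-0.3, -0.9, 1.4]
grip_width: 0.0456
```

servo_tool(rows=[[0,0,0.03,0,0,0,-1],[0,0,0.06,0,0,0,-1],[0,0,0.1,0,0,0,-1],[0.001,0.03,0.1,0,0,0,-1],[0.002,0.065,0.1,0,0,0,-1],[0.003,0.1,0.1,0,0,0,-1],[0.003,0.135,0.1,0,0,0,-1],[0.003,0.17,0.1,0,0,0,-1]])

```text
time_s: 15.02
ee_pos: [0.4523, 0.035, 0.11]
eef_rot: [-3.14, 0.015, -3.106]
force: [0.8, -0.0, -1.5]
grip_width: 0.0456
```

servo_tool(rows=[[0.002,0.035,0,0,0,0,-1],[0.002,0.07,0,0,0,0,-1],[0.002,0.105,0,0,0,0,-1],[0.002,0.14,0,0,0,0,-1],[0.002,0.175,0,0,0,0,-1],[0.002,0.21,0,0,0,0,-1],[0.002,0.24,0,0,0,0,-1],[0.002,0.25,0,0,0,0,-1]])

```text
time_s: 15.68
ee_pos: [0.4536, 0.2882, 0.1096]
eef_rot: [-3.141, 0.014, -3.104]
force: [0.8, -0.5, -1.1]
grip_width: 0.0456
```

servo_tool(rows=[[0.001,-0.0025,-0.03,0,0,0,-1],[0.001,-0.0025,-0.06,0,0,0,-1],[0.001,-0.0025,-0.075,0,0,0,-1],[0.001,-0.0025,-0.083,0,0,0,-1],[0.001,-0.0025,-0.089,0,0,0,-1],[0.001,-0.0025,-0.09,0,0,0,-1],[0.001,-0.0025,-0.09,0,0,0,-1],[0.001,-0.0025,-0.09,0,0,0,-1]])

```text
time_s: 16.35
ee_pos: [0.4552, 0.2859, 0.0207]
eef_rot: [-3.141, 0.016, -3.104]
force: [0.9, -0.6, -0.4]
grip_width: 0.0454
```

servo_tool(rows=[[0,0,-0.003,0,0,0,-1],[0,0,-0.005,0,0,0,-1],[0,0,-0.0075,0,0,0,-1],[0,0,-0.0075,0,0,0,-1],[0,0,-0.0075,0,0,0,-1],[0,0,-0.0075,0,0,0,0.3],[0,0,-0.0075,0,0,0,0.3],[0,0,-0.0075,0,0,0,0.3]])

```text
time_s: 17.02
ee_pos: [0.4553, 0.2859, 0.0132]
eef_rot: [-3.142, 0.016, -3.104]
force: [0.2, -0.2, -0.2]
grip_width: 0.0604
```

servo_tool(rows=[[0,0,0,0,0,0,0.4],[0,0,0,0,0,0,0.4],[0,0,0.02,0,0,0,0.4],[0,0,0.05,0,0,0,0.7],[0,0,0.09,0,0,0,1],[0,-0.02,0.11,0,0.015,0,1],[0,-0.05,0.11,0,0.015,0,1],[0,-0.08,0.11,0,0.015,0,1]])

```text
time_s: 17.68
ee_pos: [0.4556, 0.2055, 0.1246]
eef_rot: [3.14, 0.003, -3.103]
force: [-0.2, -0.5, -0.3]
grip_width: 0.0933
```

servo_tool(rows=[[0,-0.03,0,0,0,0,1],[0,-0.065,0,0,0,0,1],[0,-0.1,0,0,0,0,1],[0,-0.135,0,0,0,0,1],[0,-0.17,0,0,0,0,1],[0,-0.205,0,0,0,0,1],[0,-0.24,0,0,0,0,1],[0,-0.27,0,0,0,0,1]])

```text
time_s: 18.35
ee_pos: [0.4553, -0.0665, 0.1249]
eef_rot: [3.14, 0.004, -3.103]
force: [0.4, 0.2, 0.6]
grip_width: 0.094
```

servo_tool(rows=[[0,-0.03,0,0,0,0,1],[0,-0.065,0,0,0,0,1],[-0.001,-0.1,0,0,0,0,1],[-0.002,-0.135,0,0,0,0,1],[-0.002,-0.17,0,0,0,0,1],[-0.002,-0.2,0,0,0,0,1],[-0.002,-0.22,0,0,0,0,1],[-0.002,-0.228,0,0,0,0,1]])

```text
time_s: 19.02
ee_pos: [0.4529, -0.2969, 0.1247]
eef_rot: [3.141, 0.004, -3.105]
force: [-0.4, -0.2, -0.4]
grip_width: 0.0938
```

servo_tool(rows=[[0.001,0.003,-0.03,0,0,0,1],[0.001,0.003,-0.06,0,0,0,1],[0.001,0.003,-0.065,0,0,0,1],[0.001,0.003,-0.065,0,0,0,1],[0.001,0.003,-0.065,0,0,0,1],[0.001,0.003,-0.065,0,0,0,1],[0.001,0.003,-0.065,0,0,0,1],[0.001,0.003,-0.065,0,0,0,1]])

```text
time_s: 19.68
ee_pos: [0.4544, -0.2941, 0.0609]
eef_rot: [-3.141, 0.005, -3.105]
force: [-1.1, 0.4, -0.1]
grip_width: 0.0941
```

```bash
python3 - <<'E'
from station import ctrl,cams
import cv2,numpy as np
p=cams.camera("side");cv2.imwrite(f"pics/s4.png",cv2.resize((p["image"][160:350,190:470]),None,fx=2.8,fy=2.8)[:,:,::-1])
E
```

```text
(no output)
```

View pics/s4.png

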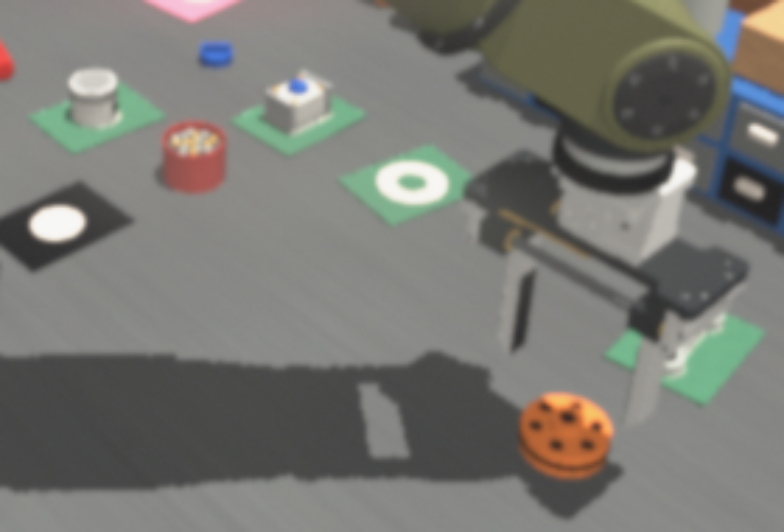

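servo_tool(rows=[[0,0,-0.015,0,0,0,1],[0,0,-0.03,0,0,0,1],[0,0,-0.042,0,0,0,1],[0,0,-0.05,0,0,0,1],[0,0,-0.055,0,0,0,1],[0,0,-0.056,0,0,0,1],[0,0,-0.056,0,0,0,1],[0,0,-0.056,0,0,0,1]])

```text
time_s: 20.4
ee_pos: [0.4545, -0.2942, 0.0052]
eef_rot: [-3.141, 0.006, -3.105]
force: [0.8, -0.3, 0.1]
grip_width: 0.0942
```

servo_tool(rows=[[0,0,0,0,0,0,-1],[0,0,0,0,0,0,-1],[0,0,0,0,0,0,-1],[0,0,0,0,0,0,-1],[0,0,0,0,0,0,-1],[0,0,0,0,0,0,-1],[0,0,0,0,0,0,-1],[0,0,0,0,0,0,-1]], newtons=20)

```text
time_s: 21.07
ee_pos: [0.4546, -0.2943, 0.0053]
eef_rot: [-3.141, 0.006, -3.105]
force: [-0.9, 0.6, 2.1]
grip_width: 0.0636
```

servo_tool(rows=[[0,0,0.03,0,0,0,-1],[0,0,0.06,0,0,0,-1],[0,0,0.08,0,0,0,-1],[0.015,0.03,0.08,0,0,0,-1],[0.03,0.06,0.08,0,0,0,-1],[0.045,0.09,0.08,0,0,0,-1],[0.06,0.12,0.08,0,0,0,-1],[0.075,0.15,0.08,0,0,0,-1]])

```text
time_s: 21.73
ee_pos: [0.5299, -0.1428, 0.0852]
eef_rot: [-3.141, 0.005, -3.105]
force: [0.1, -0.6, -1.1]
grip_width: 0.0638
```

servo_tool(rows=[[0.015,0.03,0,0,0,0,-1],[0.03,0.06,0,0,0,0,-1],[0.045,0.09,0,0,0,0,-1],[0.06,0.12,0,0,0,0,-1],[0.075,0.145,0,0,0,0,-1],[0.079,0.148,0,0,0,0,-1],[0.079,0.148,-0.02,0,0,0,-1],[0.079,0.148,-0.04,0,0,0,-1]])

```text
time_s: 22.4
ee_pos: [0.6095, 0.0056, 0.0452]
eef_rot: [-3.141, 0.007, -3.104]
force: [0.1, -0.6, -1.1]
grip_width: 0.0634
```

servo_tool(rows=[[0,-0.002,-0.01,0,0,0,-1],[0,-0.002,-0.02,0,0,0,-1],[0,-0.002,-0.028,0,0,0,-1],[0,-0.002,-0.033,0,0,0,-1],[0,-0.002,-0.033,0,0,0,-1],[0,-0.002,-0.033,0,0,0,-1],[0,-0.002,-0.033,0,0,0,-1],[0,-0.002,-0.033,0,0,0,-1]])

```text
time_s: 23.07
ee_pos: [0.6099, 0.0035, 0.0129]
eef_rot: [-3.141, 0.008, -3.104]
force: [-0.5, -0.3, -1.6]
grip_width: 0.0636
```

servo_tool(rows=[[0,0,-0.002,0,0,0,-1],[0,0,-0.004,0,0,0,-1],[0,0,-0.0042,0,0,0,-1],[0,0,-0.0042,0,0,0,-1],[0,0,-0.0042,0,0,0,0.6],[0,0,-0.0042,0,0,0,0.6],[0,0,-0.0042,0,0,0,0.6],[0,0,-0.0042,0,0,0,0.6]])

```text
time_s: 23.73
ee_pos: [0.61, 0.0036, 0.0088]
eef_rot: [-3.141, 0.009, -3.104]
force: [-0.3, -0.1, 0.1]
grip_width: 0.0753
```

servo_tool(rows=[[0,0,0,0,0,0,0.7],[0,0,0.0,0,0,0,0.7],[0,0,0.02,0,0,0,0.7],[0,0,0.05,0,0,0,0.7],[0,0,0.09,0,0,0,0.7],[0,0,0.13,0,0,0,0.7],[-0.03,0,0.15,0,0,0,0.7],[-0.06,0,0.16,0,0,0,0.7]])

```text
time_s: 24.4
ee_pos: [0.5506, 0.0035, 0.172]
eef_rot: [-3.14, 0.013, -3.104]
force: [0.7, -0.3, 0.3]
grip_width: 0.08
```

Move back so the top camera sees everything.

servo_tool(rows=[[-0.04,0,0.02,0,0,0,0.7],[-0.08,0,0.03,0,0,0,0.7],[-0.12,0,0.03,0,0,0,0.7],[-0.15,0,0.03,0,0,0,0.7],[-0.18,-0.03,0.03,0,0,0,0.7],[-0.2,-0.06,0.03,0,0,0,0.7],[-0.2,-0.1,0.03,0,0,0,0.7],[-0.2,-0.13,0.03,0,0,0,0.7]])

```text
time_s: 25.07
ee_pos: [0.3497, -0.1284, 0.2028]
eef_rot: [-3.139, 0.015, -3.104]
force: [0.6, 0.7, 0.8]
grip_width: 0.0801
```

servo_tool(rows=[[-0.02,-0.04,0,0,0,0,0.7],[-0.04,-0.08,0,0,0,0,0.7],[-0.06,-0.12,0,0,0,0,0.7],[-0.08,-0.16,0,0,0,0,0.7],[-0.1,-0.2,0,0,0,0,0.7],[-0.12,-0.23,0,0,0,0,0.7],[-0.14,-0.25,0,0,0,0,0.7],[-0.14,-0.25,0,0,0,0,0.7]])

```text
time_s: 25.73
ee_pos: [0.2562, -0.3468, 0.201]
eef_rot: [-3.116, -0.019, 3.133]
force: [0.1, 0.0, 0.5]
grip_width: 0.0798
```

```bash
python3 - <<'E'
from station import ctrl,cams
import cv2,numpy as np,pickle
from h import *
pads={"pp":(.4546,.2857,-.03),"pc":(.6062,.1539,.035),"pu":(.609,.0035,-.147),"ps":(.6147,-.2889,.145)}
def circ(x,y,z,r): 
    a=np.linspace(0,2*np.pi,60);return np.c_[x+r*np.cos(a),y+r*np.sin(a),0*a+z]
def box(x,y,t,z,a,b):
    c=np.array([[-a,-b],[a,-b],[a,b],[-a,b],[-a,-b]])/2;R=np.array([[np.cos(t),-np.sin(t)],[np.sin(t),np.cos(t)]]);q=c@R.T+[x,y];return np.c_[q,np.full(5,z)]
L=[]
x,y,t=pads["ps"]
for s in(-1,1):L.append(circ(x+s*.034*np.cos(t),y+s*.034*np.sin(t),.013,.014))
x,y,t=pads["pc"];L+=[box(x,y,t,.037,.056,.04)]
x,y,_=pads["pp"];L+=[circ(x,y,.043,.023)]
x,y,_=pads["pu"];L+=[circ(x,y,.023,.032)]
for n,(u0,v0,u1,v1) in {"top":(190,140,450,260),"side":(190,170,470,340)}.items():
    p=cams.camera(n);k=3 if n=="top" else 2.8
    pickle.dump(p,open(n+"1.pkl","wb"))
    im=cv2.resize(p["image"][v0:v1,u0:u1],None,fx=k,fy=k,interpolation=cv2.INTER_CUBIC)[:,:,::-1].copy()
    for l in L:
        q=((proj(p,l)-[u0,v0]+.5)*k-.5).round().astype(int);cv2.polylines(im,[q.reshape(-1,1,2)],False,(255,0,255),1)
    cv2.imwrite(f"pics/end_{n}.png",im)
E
```

```text
(no output)
```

View pics/end_top.png

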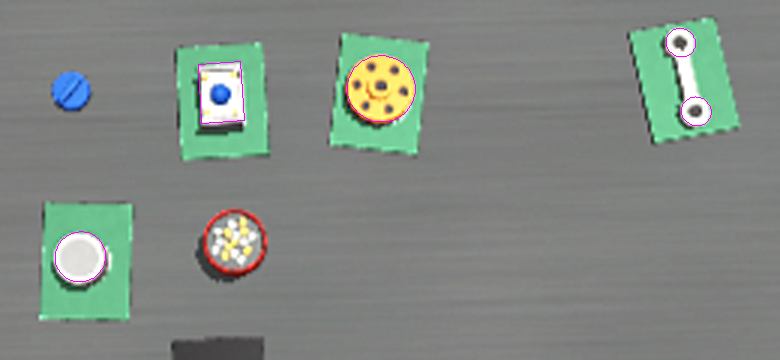

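View pics/end_side.png

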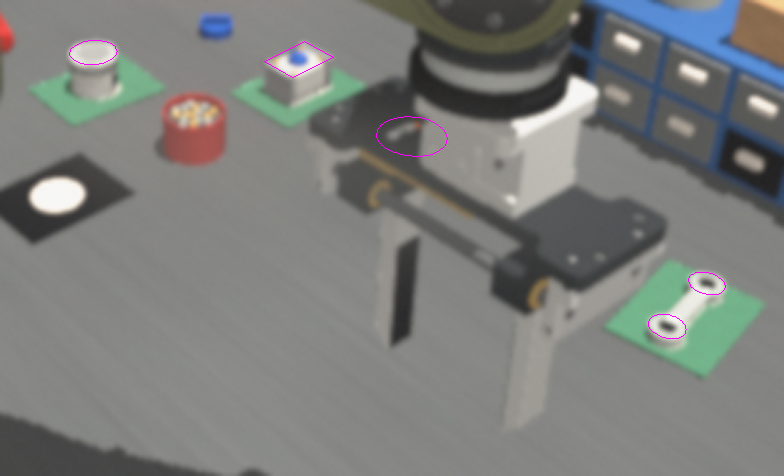

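The top crop shows every part inside its predicted outline: carburettor (220,92), pulley (380,89), piston (80,257) and spanner (687,77). The tin (235,240) and cap (71,91) are at their old pixels.

```bash
python3 - <<'E'
from station import ctrl,hand_in
print(abs(ctrl.get_obs()["joint_vel"]).max());print(hand_in())
E
```

```text
0.024021785611831128
the job is handed in; nothing more can be done
None
```

I placed the spanner, carburettor, piston and pulley one after another on their green pads and handed the job in at about 26 s. I did not disturb the black, brown and pink look-alike pads.

- **Top picture:** all four parts matched the outlines predicted for their pad poses to within 1–2 mm by eye. The carburettor and spanner lined up with their silhouettes, and the tin and cap were at the same pixels as at the start.
- **Side picture:** it agreed for the piston, carburettor and spanner. The retracted arm hid the pulley in that view, so its final place was checked from above only.
- **Arm:** it was retracted clear of everything at hand-in. The largest force reading after any move was about 3 N.
- **Disagreements:** depth-based centres of some parts were 3–4 mm off the colour-based ones, so I used colour.
- **Tilt error:** a small tool-tilt correction before the piston grasp had the wrong sign, leaving a tilt of 0.015 rad. The piston was carried at that same tilt and looked upright afterwards.

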